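# Slide the red-dot tin out of its gated lane

### The arm

A 7-joint arm with a two-finger parallel gripper is mounted at the origin on the work surface. World frame = base frame: x ahead of the robot, y to its left, z up, the work surface at z = 0. Lengths are in m, angles in rad, forces in N, time in s.
With the tool pointing down it reaches from about 0.425 to 0.925 m from the base axis. Payload 6.8 kg.
Tool frame: the origin (TCP) lies on the centre line of the jaws, within the pads' length; the fingertips stand 14 mm ahead of it and the grasp point (between the pads) lies 5 mm behind it (bot.finger_overhang is the distance from the TCP to the fingertips, in m); z points along the fingers, y is the line along which they close (so a half turn about z gives the same grasp; the last joint's range is limited). The gripper opens to 85 mm and grips with 20 to 120 N. Pads are 22 mm wide; open, the fingers measure 114 mm over their backs; the gripper's body (76 mm by 85 mm) begins 54 mm behind the grasp point. The pads swing forward as they close: fully open they stand 13 mm farther back than shut.
Start: joints at [1.06, 0.477, 0.022, 1.555, -0.011, 1.109, -0.083], TCP at [0.265, -0.621, 0.245] pointing down, gripper open.
Joint ranges: [-2.96, 2.96], [-0.34, 2.1], [-1.41, 1.46], [0.24, 2.44], [-1.37, 4.51], [0.17, 1.92], [-2.96, 2.96]. Speed limits (rad/s): [2.39, 2.39, 3.14, 3.14, 3.14, 3.14, 3.14].

### API

Orientations are given as a unit quaternion [w, x, y, z].
In Python, from station import bot gives the robot as it stands.
- The arm moves only by the shell command python3 -m inch 'ROWS' [OPENING] [FORCE]. ROWS is JSON, a list of rows, each a list of 4 numbers: the shift along the tool's x, y, z in m, then the turn about the tool's z in degrees. A call has 1 to 12 rows; each row shifts and turns the commanded pose from where the row before left it, along the tool's axes as they then stand; what a row does not reach is not made up. A row lasts 1/10 s, in which the tool goes at most 50 mm and 8.59 degrees, less where a joint would pass 70% of its speed; a pose out of reach is approached as far as the arm can. A call is refused whole if a number of a shift passes 0.05 or a number of a turn 8.59, either way. A call with a gripper value outside its range is refused whole. OPENING is the finger opening in m, from 0 to 0.0854, set as the call begins (- or left out, the last holds). The fingers move at their own pace and stop on an object; FORCE is the grip in N (left out, the last holds). Time passes only in rows, so rows that do not move let the fingers close. It gives the time, the measured TCP pose, the force, the opening and the grip force at its end, in the units of the state.
- bot.get_obs(): the state, without advancing time (a new reading comes with each control period).
- bot.read_camera(name): name is "side" or "top" or "wrist"; returns a dict with "color" (384x512x3 uint8, red, green, blue), "mtx" (3x3 intrinsics, pixels), "world_from_camera" (4x4, takes a point from camera to world coordinates); the wrist camera has in their place "hand_eye" (4x4, takes a point from camera to tool coordinates, whose origin is the TCP and whose axes are the flange's). Camera axes: x right, y up, looking along -z (the intrinsics and any distortion apply to the point x, -y, -z); pixel columns grow to the right and rows downward; lengths in m; the calibration is good to about 2 mm. A picture is of the moment at which its call begins: read the wrist's pose just before it. There is no depth.
- bot.hand_in(): hands the job in; it is judged then, once.
The state is a dict: "t": time; "q": joint angles; "joint_vel": joint speeds; "joint_torque": joint torques, N m; "eef_pos": TCP position; "tool_rot": TCP orientation; "contact_force": force on the tool from outside, world axes, zero at the start; "torque": the same for the moment, N m; "gripper_width": opening from 0.0 (shut) to 1.0 (fully open); "grasp_force": force on a finger pad.
Only numpy, scipy, OpenCV 4.12 (cv2) and the standard library are available. Lean on these libraries where they do the work, as an engineer would, in place of code of your own. Each camera call takes 0.05 s, during which the arm holds its last target. There are 200 camera calls.

### The job

Swing both turn buttons on the clear lane frame fully aside, then lift the amber front panel out and set it down, without dropping it, on the open shelf clear of the frame. Then slide the tin with the red dot out of its lane, always upright and without lifting it off the shelf, until it stands wholly on the round cork mat. Leave the other two tins in their lanes and all other things where they are.

Things in the scene. Friction and masses are not known exactly. Their poses are not given: they have to be found in the camera images.
- frame: Clear acrylic lane frame fixed to the shelf, bottomless. Origin: on the shelf, middle of its open front and of the panel's thickness. +y points into the lanes (tins leave to -y), x across them. Lane centres at x = -76, 0, +76 mm, each 72 mm wide inside; walls 4 mm thick, 34 mm high, from y = 16 to 165 mm, closed by a back wall. Position and yaw vary.
- panel: Amber panel closing the lanes: 246 mm long (x), 10 mm thick (y), 44 mm high, with a white grip tab on the middle of its top: 50 mm long, 12 mm thick, up to 86 mm high. 150 g. Origin: middle of its underside. It stands on the shelf in the end posts' grooves (3 mm play) and comes straight up once both buttons are aside. On the open shelf it stands by itself; lying is fine too.
- button_near (a joint): Black turn button at the frame's -x end: arm 14 mm wide, 47 to 55 mm above the shelf, reaching 50 mm from a vertical pivot; red knob on it. Radians: 0 = arm along the frame's +x, over the panel; grows to 1.6 as the knob is pushed to the frame's +y, where the arm points along +y, clear of the panel. Light friction (0.5 N at the knob), stays where left. Starts at 0 to 0.3.
- button_far (a joint): The mirror image at the frame's +x end: 0 = arm along the frame's -x over the panel, grows to 1.6 as the knob is pushed towards +y.
- knob_near (a point): Middle of the red upright knob of button_near (12 mm diameter, from 55 to 77 mm above the shelf), 42 mm from the pivot.
- knob_far (a point): The same on button_far.
- pivot_near (a point): Pivot of button_near, 47 mm high, at x = -135, y = 0 of the frame, on top of the end post (x from -114 to -143 mm, 32 mm deep, 46 mm high) whose vertical groove holds the panel's end.
- pivot_far (a point): Pivot of button_far, at x = +135, y = 0 of the frame, on the mirrored end post.
- tin_red: The wanted tin: round, upright, 60 mm diameter, 40 mm high, aluminium lid with a red dot, red band; about 120 g (varies). Origin: middle of its underside. It stands in one of the three lanes (which one varies), its centre 48 to 62 mm behind the panel's middle plane, so about 70 to 85 mm of the lane is free behind it.
- tin_green: Same tin with a green dot, in another lane; leave in place. Origin: middle of the underside.
- tin_blue: Same tin with a blue dot, in another lane; leave in place. Origin: middle of the underside.
- mat: Round thin cork mat, 110 mm diameter, fixed, 1 mm high and no obstacle to sliding. Origin: its centre on the shelf. The shelf between it and the frame is free; so is the shelf on its far side from the frame (the robot's right, -y), for the panel.
- tin_white: Same tin with a white dot, on the shelf outside the frame; bystander. Origin: middle of the underside.
- funnel: Green funnel, mouth down, 100 mm diameter, 90 mm high; bystander. Origin: middle of the underside.
- strainer: Steel tea strainer, ball 50 mm, 160 mm handle along its +y; bystander. Origin under the ball.
- mug: Blue mug, 80 mm diameter, 90 mm high; bystander. Origin: middle of the underside.
- spoon: Steel spoon with a wooden handle, lying along its x axis; bystander. Origin: underside.
Things that resemble listed ones, but are neither listed nor needed, are in the scene too. What is shaped like the tin_red but purple is not meant.

How it is judged:
On the way, in this order (a step that is already met when the one before it is completed fails the run):
1. both turn buttons are swung aside (value of joint each of button_near, button_far above 1.2 rad), for 0.2 s.
2. the panel is out of the frame, set down on the open shelf and let go (height (world z) of panel below 0.02 m and horizontal distance between panel and frame above 0.08 m and linear speed of panel below 0.02 m/s and contact force between the fingers and panel below 0.2 N), for 0.2 s.
3. the red-dot tin stands wholly on the cork mat (horizontal distance between tin_red and mat below 0.025 m and height (world z) of tin_red below 0.008 m and angle between tin_red's own z axis and vertical below 0.1 rad and linear speed of tin_red below 0.02 m/s), for 0.2 s.
At the end, for the whole second after the job is handed in: Both buttons turned past 1.2 rad; the panel rests, released, on the shelf (origin under 20 mm high, more than 80 mm from the middle of the frame's opening); the red-dot tin stands upright and still on the shelf with its centre within 25 mm of the mat's centre (wholly on the mat) (all of step 1 and all of step 2 and all of step 3); the robot touches nothing.
It fails at once if the red-dot tin is lifted off the shelf (over 20 mm) or tipped (over 0.5 rad) (height (world z) of tin_red above 0.02 m or angle between tin_red's own z axis and vertical above 0.5 rad).
It fails at once if the panel is dropped or flung (faster than 1.3 m/s) (linear speed of panel above 1.3 m/s).
It fails at once if another tin or a bystander is moved more than 30 mm (distance of any of tin_green, tin_blue, tin_white, funnel, strainer, mug, spoon from where it was at the start of the episode above 0.03 m).
It also fails if it takes over 72 s, if anything falls off the work surface, if the arm or the gripper's body presses on something with over 40 N, if the wrist force passes 120 N, or if a joint passes its speed limit or range.

## Working session

There is one attempt and no reset: what is moved stays moved. The work goes in short steps, Python scripts to look and compute and a shell command to move; the robot and the scene stay as the last step left them, time stands still between calls to the robot, and variables do not carry over. Pictures are saved under pics/ and viewed, at most 10 in all, crops included, and the job is handed in when it is done.

```bash
ls; mkdir -p pics
python3 - <<'E'
from station import bot
import cv2,json
o=bot.get_obs(); print({k:o[k] for k in('t','q','eef_pos','tool_rot','gripper_width')})
for n in('top','side'):
    r=bot.read_camera(n); cv2.imwrite(f'pics/{n}0.png',r['color'][:,:,::-1]); print(n,r['mtx'],r['world_from_camera'],[k for k in r])
E
```

```text
pics
{'t': 0.0, 'q': array([ 1.05991011,  0.47781917,  0.02233767,  1.55647451, -0.01151655,
        1.1092794 , -0.08310558]), 'eef_pos': array([ 0.2643562 , -0.6204562 ,  0.24430312]), 'tool_rot': array([-8.93207828e-04,  9.79787414e-01,  2.00039408e-01, -2.45090262e-04]), 'gripper_width': 0.9989135473766496}
top [[387.41132987   0.         254.62720078]
 [  0.         387.41132987 192.30071025]
 [  0.           0.           1.        ]] [[ 2.97956778e-02  9.78041284e-01 -2.06270369e-01  3.32505868e-01]
 [-9.99555685e-01  2.93207199e-02 -5.35978411e-03  3.39519986e-02]
 [ 8.05905585e-04  2.06338418e-01  9.78480356e-01  1.15855616e+00]
 [ 0.00000000e+00  0.00000000e+00  0.00000000e+00  1.00000000e+00]] ['color', 'mtx', 'world_from_camera']
side [[358.27574187   0.         254.96931572]
 [  0.         358.27574187 198.82803956]
 [  0.           0.           1.        ]] [[-0.88511913  0.30900415 -0.34796632  0.20390111]
 [-0.46518957 -0.60800261  0.64337508  0.66586032]
 [-0.01275887  0.73133389  0.68190025  0.74574571]
 [ 0.          0.          0.          1.        ]] ['color', 'mtx', 'world_from_camera']
```

View pics/top0.png

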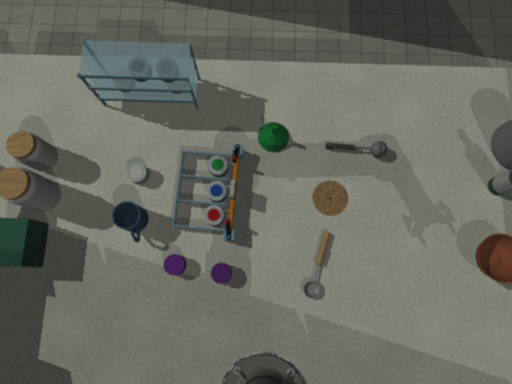

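View pics/side0.png

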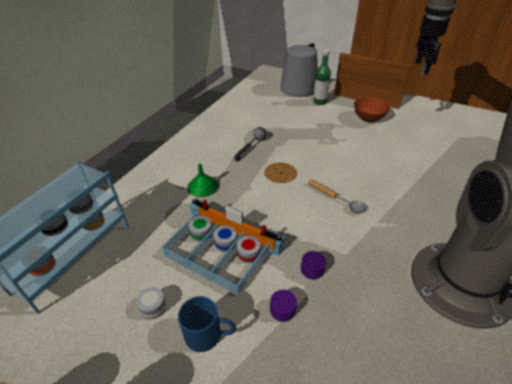

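Top view: the red-dot tin is at (214,215), blue at (217,190), green at (218,166). The amber panel runs from (237,150) to (230,235), and the mat is at (330,198). Lookalikes for the red-dot tin are purple at (175,265) and (222,273), and white at (137,172). I choose (214,215), the lane nearest the robot, and will check it in a crop.

```bash
cat > h.py <<'E'
import numpy as np,cv2
from station import bot
def ray(r,u,v,T=None):
    T=r['world_from_camera'] if T is None else T
    p=cv2.undistortPoints(np.array([[[u,v]]],float),r['mtx'],None)[0,0]
    return T[:3,3],T[:3,:3]@np.array([p[0],-p[1],-1.])
def at(r,u,v,z,T=None):
    o,d=ray(r,u,v,T); return o+d*(z-o[2])/d[2]
def proj(r,P,T=None):
    T=r['world_from_camera'] if T is None else T
    c=(np.asarray(P)-T[:3,3])@T[:3,:3]; K=r['mtx']
    return np.array([K[0,0]*c[0]/-c[2]+K[0,2],K[1,1]*-c[1]/-c[2]+K[1,2]])
def blobs(img,lo,hi,amin=3,roi=None):
    h=cv2.cvtColor(img,cv2.COLOR_RGB2HSV); m=cv2.inRange(h,np.array(lo),np.array(hi))
    n,l,s,c=cv2.connectedComponentsWithStats(m)
    return [(c[i].round(1).tolist(),int(s[i][4]),s[i][:4].tolist()) for i in range(1,n) if s[i][4]>=amin and (roi is None or (roi[0]<c[i][0]<roi[1] and roi[2]<c[i][1]<roi[3]))]
E
python3 - <<'E'
from h import *
r=bot.read_camera('top'); s=bot.read_camera('side')
c=r['color'][135:255,165:265,::-1]; a=cv2.resize(c,None,fx=4.5,fy=4.5,interpolation=cv2.INTER_CUBIC)
d=cv2.resize(s['color'][185:305,150:300,::-1],None,fx=2,fy=2)
cv2.imwrite('pics/crop1.png',a)
R=(165,345,130,250)
for nm,lo,hi in(('red',(0,150,60),(6,255,255)),('red2',(174,150,60),(180,255,255)),('green',(50,120,40),(80,255,255)),('blue',(105,170,60),(125,255,255)),('amber',(8,180,100),(20,255,255)),('mat',(10,70,60),(20,180,255))):
    print(nm,blobs(r['color'],lo,hi,5,R))
for nm,u,v,z in(('red',214,215,.04),('blue',217,190,.04),('green',218,166,.04),('mat',330,198,0),('white',137,172,.04),('funnel',273,137,.05),('spoon',313,288,0),('spoonend',325,233,0),('strain',378,149,.02),('strEnd',328,146,0)):print(nm,at(r,u,v,z).round(3))
E
```

```text
red [([233.9, 157.4], 11, [233, 156, 3, 4]), ([213.2, 214.4], 99, [208, 209, 12, 11]), ([227.3, 220.9], 10, [226, 219, 4, 4])]
red2 []
green [([272.9, 136.7], 659, [258, 123, 30, 28]), ([217.2, 164.3], 90, [212, 160, 11, 10])]
blue [([216.1, 190.1], 86, [211, 185, 11, 11])]
amber [([235.2, 170.3], 51, [233, 160, 5, 20]), ([231.2, 210.3], 65, [229, 200, 5, 25])]
mat [([237.7, 165.7], 26, [237, 154, 3, 25]), ([233.6, 175.4], 20, [232, 167, 5, 16]), ([329.9, 197.7], 958, [313, 181, 35, 34]), ([232.4, 202.5], 19, [230, 199, 5, 10]), ([228.8, 212.5], 12, [228, 207, 2, 12]), ([233.0, 214.0], 9, [233, 210, 1, 9]), ([231.7, 226.2], 10, [231, 222, 2, 9]), ([322.7, 247.7], 208, [316, 232, 14, 33])]
red [0.497 0.156 0.04 ]
blue [0.572 0.151 0.04 ]
green [0.645 0.152 0.04 ]
mat [ 0.566 -0.19   0.   ]
white [0.62  0.393 0.04 ]
funnel [ 0.738 -0.01   0.05 ]
spoon [ 0.298 -0.138  0.   ]
spoonend [ 0.459 -0.174  0.   ]
strain [ 0.72  -0.335  0.02 ]
strEnd [ 0.732 -0.185  0.   ]
```

View pics/crop1.png

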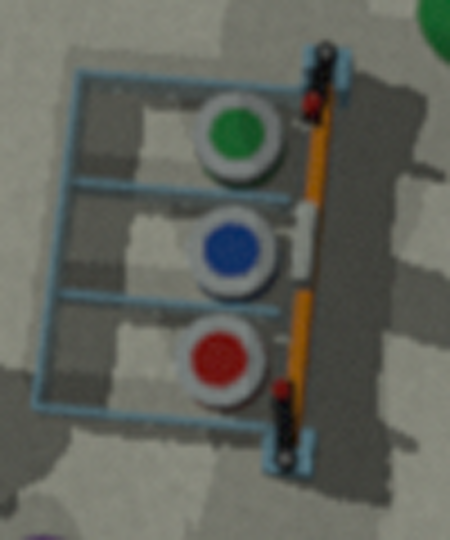

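The crop confirms it: the red-dot tin is in the lane nearest the robot. The pivots are at about crop (287,460) and (325,50). Next I compute the frame pose from these.

Run:
```python
from h import *
r=bot.read_camera('top')
f=lambda x,y,z:at(r,165+(x+.5)/4.5-.5,135+(y+.5)/4.5-.5,z)
pn=f(287,460,.057);pf=f(325,50,.057)
print('pn',pn,'pf',pf,np.linalg.norm(pf-pn))
d=pf-pn; print('yaw',np.degrees(np.arctan2(d[1],d[0])),'c',(pn+pf)/2)
print('knobs',f(283,388,.077),f(312,104,.077)); print('tab',f(305,240,.086))
for x,y in((80,72),(40,406)): print(f(x,y,.034))
w=bot.read_camera('wrist'); print(w['mtx'],w['hand_eye'])
```

```text
pn [0.4334314  0.11054308 0.057     ] pf [0.70499133 0.09724123 0.057     ] 0.271885515450282
yaw -2.8042849897900077 c [0.56921136 0.10389215 0.057     ]
knobs [0.47633683 0.11361127 0.077     ] [0.66141448 0.10305144 0.077     ]
tab [0.56933866 0.10324283 0.086     ]
[0.69225307 0.263109   0.034     ]
[0.46562725 0.27356155 0.034     ]
[[293.18161406   0.         256.79313211]
 [  0.         293.18161406 191.81581417]
 [  0.           0.           1.        ]] [[ 3.10655206e-04  9.44642631e-01  3.28100904e-01  8.54932658e-02]
 [ 9.99999882e-01 -1.70767664e-04 -4.55167153e-04  1.48758918e-03]
 [-3.73941272e-04  3.28101006e-01 -9.44642573e-01 -1.29634335e-01]
 [ 0.00000000e+00  0.00000000e+00  0.00000000e+00  1.00000000e+00]]
```

```bash
python3 -m inch '[[0,0,0,6.5],[0,0,0,6.5],[0,0,0,6.5],[0,0,0,6.4],[0.02,-0.049,0,0],[0.02,-0.049,0,0],[0.02,-0.049,0,0],[0.02,-0.049,0,0],[0.02,-0.049,0,0],[0.02,-0.049,0,0],[0.02,-0.049,0,0],[0.02,-0.049,0,0]]' 0
python3 -m inch '[[0.02,-0.049,0,0],[0,-0.049,0,0],[0,-0.049,0,0],[0,-0.049,0,0],[0,-0.04,0,0],[0,0,0,0],[0,0,0,0]]'
cat >> h.py <<'E'
from scipy.spatial.transform import Rotation as Ro
def wrist(name=None):
    o=bot.get_obs(); r=bot.read_camera('wrist'); T=np.eye(4); T[:3,:3]=Ro.from_quat(np.roll(o['tool_rot'],-1)).as_matrix(); T[:3,3]=o['eef_pos']
    r['world_from_camera']=T@r['hand_eye']
    if name: cv2.imwrite(f'pics/{name}.png',r['color'][:,:,::-1])
    return r
E
python3 - <<'E'
from h import *
r=wrist('w1')
for nm,lo,hi in(('red',(0,150,60),(6,255,255)),('red2',(174,150,60),(180,255,255)),('amber',(8,180,100),(20,255,255)),('blue',(105,170,60),(125,255,255)),('green',(50,120,40),(80,255,255))):
    print(nm,blobs(r['color'],lo,hi,15))
E
```

```text
t: 1.5
eef_pos: [0.4344, -0.2567, 0.2456]
tool_rot: [0.0, 1.0, -0.025, 0.0]
contact_force: [0.5, 0.4, 0.5]
gripper_width: -0.001
grasp_force: 0.0
t: 2.2
eef_pos: [0.4642, -0.0258, 0.2454]
tool_rot: [0.0, 1.0, -0.023, 0.0]
contact_force: [-0.0, -0.2, 0.3]
gripper_width: -0.001
grasp_force: 0.0
red [([93.8, 143.0], 831, [78, 127, 33, 33]), ([124.8, 166.7], 160, [117, 159, 18, 15])]
red2 []
amber [([121.7, 22.6], 499, [114, 0, 16, 48]), ([136.2, 134.5], 671, [127, 99, 20, 87])]
blue [([81.9, 74.2], 1006, [65, 56, 35, 37])]
green [([65.2, 3.3], 201, [50, 0, 30, 9]), ([98.7, 16.0], 217, [77, 0, 32, 29])]
```

View pics/w1.png

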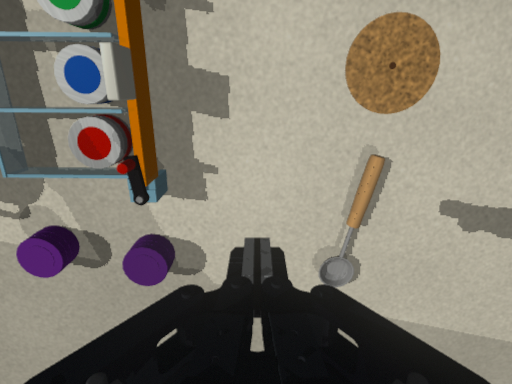

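The wrist view shows the near pivot at (140,198), its knob at (125,167), the red dot at (94,143) and the mat centre at (392,65).

Run:
```python
from h import *
o=bot.get_obs(); r=bot.read_camera('wrist'); T=np.eye(4); T[:3,:3]=Ro.from_quat(np.roll(o['tool_rot'],-1)).as_matrix(); T[:3,3]=o['eef_pos']; T=T@r['hand_eye']
c=np.array([.5692,.1039]);a=np.radians(-2.8);R=np.array([[np.cos(a),-np.sin(a)],[np.sin(a),np.cos(a)]])
for n,u,v,z in(('pivot',140,199,.057),('knob',125,165,.073),('red',93.8,143,.04),('blue',81.9,74.2,.04),('mat',392,64,0)):
    p=at(r,u,v,z,T); print(n,p.round(4),'frame',((p[:2]-c)@R).round(4))
print('tcp frame',(o['eef_pos'][:2]-c)@R, o['eef_pos'][2])
```

```text
pivot [0.4377 0.1083 0.057 ] frame [-0.1316 -0.002 ]
knob [0.4822 0.1102 0.073 ] frame [-0.0872  0.002 ]
red [0.5021 0.1563 0.04  ] frame [-0.0696  0.049 ]
blue [0.575 0.152 0.04 ] frame [0.0035 0.0483]
mat [ 0.5711 -0.1929  0.    ] frame [ 0.0164 -0.2963]
tcp frame [-0.09854535 -0.13599046] 0.2453306484429272
```

```bash
python3 -m inch '[[0.016,-0.047,0,0],[0,-0.048,0,0],[0,0,0.043,0],[0,0,0.043,0],[0,0,0.043,0],[0,0,0.042,0],[0,0,0,0]]'
python3 -m inch '[[0,-0.01,0,0],[0,-0.01,0,0],[0,-0.01,0,0],[0,-0.01,0,0],[0,-0.01,0,0],[0,-0.01,0,0],[0,-0.01,0,0],[0,-0.01,0,0],[0,0,0,0]]'
python3 -m inch '[[-0.009,0,0,0],[-0.009,0,0,0],[-0.009,0,0,0],[-0.009,0,0,0],[0,0,0,0]]'
```

```text
t: 3.0
eef_pos: [0.4811, 0.065, 0.0698]
tool_rot: [0.001, 1.0, -0.026, -0.005]
contact_force: [-1.3, -0.9, -0.0]
gripper_width: -0.001
grasp_force: 0.0
t: 3.9
eef_pos: [0.4887, 0.1497, 0.0744]
tool_rot: [-0.001, 1.0, -0.023, 0.0]
contact_force: [-0.6, -0.1, -0.0]
gripper_width: 0.003
grasp_force: 0.0
t: 4.4
eef_pos: [0.4601, 0.1616, 0.0781]
tool_rot: [-0.01, 1.0, -0.022, 0.009]
contact_force: [10.1, 28.4, -3.4]
gripper_width: -0.002
grasp_force: 20.1
```

Run:
```python
from h import *
r=wrist(); t=bot.read_camera('top'); s=bot.read_camera('side')
a=cv2.resize(s['color'][180:300,180:320,::-1],None,fx=3.5,fy=3.5,interpolation=cv2.INTER_CUBIC)
b=cv2.resize(r['color'][150:384,150:400,::-1],(300,420))
cv2.imwrite('pics/m2.png',np.hstack([a,b]))
print(blobs(t['color'],(0,150,60),(6,255,255),4,(165,260,130,250)))
```

```text
[([234.1, 157.6], 16, [233, 155, 4, 6])]
```

View pics/m2.png

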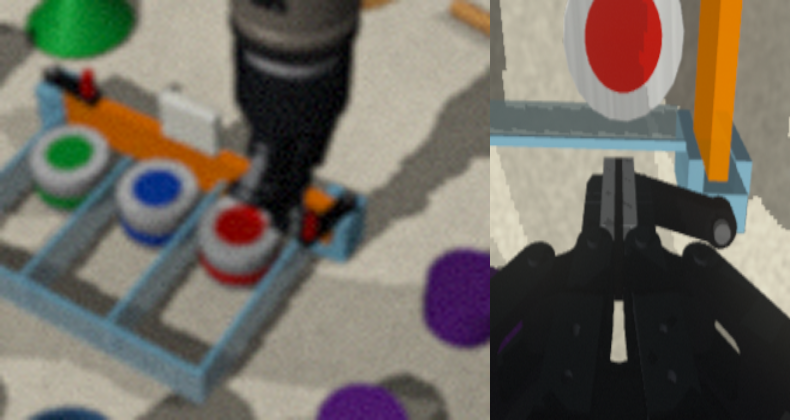

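The wrist view shows the near button's arm already swung toward +y, with its knob against the finger. I'll back off, rise and measure it.

```bash
python3 -m inch '[[0.01,0,0,0],[0.01,0,0,0],[0.01,0,0,0],[0,0,-0.03,0],[0,0,-0.04,0],[0,0,-0.04,0],[0.03,0.03,0,0],[0.04,0.04,0,0],[0.04,0.04,0,0],[0,0.03,0,0],[0,0,0,0]]'
python3 - <<'E'
from h import *
r=wrist('w3'); t=bot.read_camera('top')
print(blobs(t['color'],(0,150,60),(6,255,255),4,(165,260,130,250)))
for b in blobs(r['color'],(0,150,60),(6,255,255),15):print(b)
E
```

```text
t: 5.65
eef_pos: [0.576, 0.005, 0.1831]
tool_rot: [0.002, 1.0, -0.029, -0.001]
contact_force: [-0.3, 0.2, -0.6]
gripper_width: -0.0
grasp_force: 0.0
[([234.2, 157.5], 16, [233, 155, 4, 6]), ([213.1, 214.4], 96, [208, 209, 11, 11]), ([217.5, 225.4], 11, [216, 224, 4, 4])]
([123.6, 92.6], 337, [111, 85, 26, 16])
([149.9, 239.8], 28, [147, 236, 6, 9])
([116.1, 258.1], 838, [99, 243, 35, 31])
([126.8, 301.6], 217, [119, 290, 18, 23])
```

View pics/w3.png

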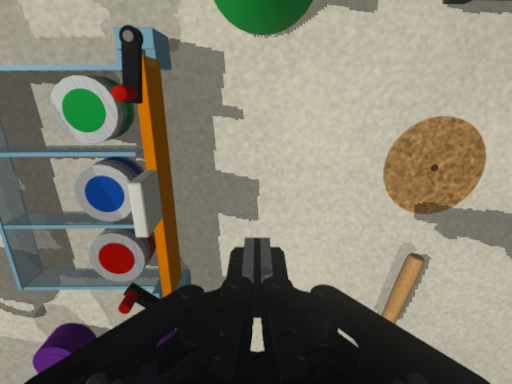

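The near button is swung with its knob at (127,301). The far pivot is at (130,36) and its knob at (121,92). Now I compute both angles.

Run:
```python
from h import *
r=wrist(); t=bot.read_camera('top'); o=bot.get_obs()
c=np.array([.572,.1035]);a=np.radians(-2.8);R=np.array([[np.cos(a),-np.sin(a)],[np.sin(a),np.cos(a)]])
F=lambda p:((p[:2]-c)@R*1000).round(1)
print('near knob top',F(at(t,217.5,225.4,.07)),'wrist',F(at(r,126.8,301.6,.068)))
print('far pivot',F(at(r,129.5,36,.057)),'knob',F(at(r,120,92.5,.077)),'top',F(at(t,234.2,157.5,.073)))
print('tab',F(at(r,144,203,.086)),'red',F(at(r,116,258,.04)),'green',F(at(r,83.5,110.5,.04)),'blue',F(at(r,104.5,194.5,.04)),'tcp',F(o['eef_pos']),'mat',F(at(r,434,166,0)))
```

```text
near knob top [-110.3   32.9] wrist [-109.1   39.2]
far pivot [134.1   5.4] knob [92.6 10.5] top [91.3  3.6]
tab [5.7 0.3] red [-75.4  57.4] green [77. 62.] blue [-3.2 57.1] tcp [  8.4 -89.8] mat [  14.5 -288.1]
```

The near knob is at about (-110, +34), so its angle is about 0.95. Earlier the finger slid past on the knob's +y side. I'll push it in -x from a lower y.

```bash
python3 -m inch '[[-0.044,-0.04,0,0],[-0.044,-0.042,0,0],[0,-0.041,0,0],[0,0,0.036,0],[0,0,0.036,0],[0,0,0.036,0],[0,0,0,0],[0,0,0,0]]'
python3 -m inch '[[-0.01,0,0,0],[-0.01,-0.002,0,0],[-0.01,-0.002,0,0],[-0.008,-0.002,0,0],[-0.006,0,0,0],[0,0,0,0],[0,0,0,0]]'
```

```text
t: 6.65
eef_pos: [0.5086, 0.126, 0.0766]
tool_rot: [-0.0, 1.0, -0.024, -0.001]
contact_force: [0.7, 0.1, 0.3]
gripper_width: 0.0
grasp_force: 0.0
t: 7.35
eef_pos: [0.4654, 0.1329, 0.0763]
tool_rot: [0.0, 1.0, -0.025, -0.0]
contact_force: [-0.2, 0.3, 0.0]
gripper_width: -0.003
grasp_force: 0.0
```

```bash
python3 -m inch '[[-0.005,-0.003,0,0],[-0.005,-0.003,0,0],[-0.004,-0.003,0,0],[0,0,0,0],[0,0,0,0]]'
python3 -m inch '[[0.01,0,0,0],[0.02,0.02,0,0],[0.03,0.03,-0.02,0],[0.03,0.03,-0.05,0],[0.04,0.03,-0.05,0],[0.04,0,0,0],[0.045,0,0,0],[0,0,0,0],[0,0,0,0]]'
cat >> h.py <<'E'
c=np.array([.572,.1035]);a=np.radians(-2.8);R=np.array([[np.cos(a),-np.sin(a)],[np.sin(a),np.cos(a)]])
F=lambda p:((np.asarray(p)[:2]-c)@R*1000).round(1)
E
python3 - <<'E'
from h import *
t=bot.read_camera('top'); o=bot.get_obs();print('tcp',F(o['eef_pos']),o['eef_pos'][2])
for b in blobs(t['color'],(0,150,60),(6,255,255),4,(165,260,130,250)):print(b,F(at(t,*b[0],.07)))
E
```

```text
t: 7.85
eef_pos: [0.4511, 0.1419, 0.0759]
tool_rot: [0.001, 1.0, -0.025, -0.001]
contact_force: [0.3, -4.5, -0.9]
gripper_width: -0.006
grasp_force: 1.5
t: 8.75
eef_pos: [0.6445, 0.0397, 0.1693]
tool_rot: [-0.001, 1.0, -0.025, 0.0]
contact_force: [-0.2, 0.1, -0.9]
gripper_width: -0.003
grasp_force: 0.0
tcp [ 74.4 -60.1] 0.16930459497867095
([234.1, 157.5], 15, [233, 155, 4, 6]) [92.1  4.1]
([213.1, 214.4], 97, [208, 209, 11, 11]) [-80.1  48.4]
([213.0, 235.0], 9, [212, 234, 3, 3]) [-138.2   42.8]
```

The near button is at about 1.6 rad. Next is the far one, with the mirrored path.

```bash
python3 -m inch '[[0.011,-0.02,0,0],[0,0,0.047,0],[0,0,0.046,0],[0,0,0,0],[0,-0.012,0,0],[0,-0.012,0,0],[0,-0.012,0,0],[0,-0.011,0,0],[0,-0.01,0,0],[0,0,0,0],[0,0,0,0]]'
python3 -m inch '[[0.006,0,0,0],[0.008,-0.002,0,0],[0.008,-0.004,0,0],[0,0,0,0]]'
```

```text
t: 9.9
eef_pos: [0.6581, 0.1159, 0.0769]
tool_rot: [-0.0, 1.0, -0.024, 0.0]
contact_force: [-0.3, -0.4, 0.1]
gripper_width: -0.001
grasp_force: 0.0
t: 10.3
eef_pos: [0.6821, 0.1202, 0.0768]
tool_rot: [-0.0, 1.0, -0.025, 0.001]
contact_force: [-0.6, -0.2, 0.1]
gripper_width: -0.004
grasp_force: 0.0
```

```bash
python3 -m inch '[[0.005,-0.004,0,0],[0.005,-0.004,0,0],[0.004,-0.004,0,0],[0,0,0,0],[0,0,0,0]]'
python3 -m inch '[[-0.01,0,0,0],[-0.02,0.02,0,0],[-0.03,0.03,-0.04,0],[-0.03,0.03,-0.05,0],[-0.03,0.03,0,0],[0,0,0,0],[0,0,0,0]]' 0.05
python3 - <<'E'
from h import *
r=wrist();t=bot.read_camera('top'); o=bot.get_obs();print('tcp',F(o['eef_pos']),o['eef_pos'][2])
for b in blobs(t['color'],(0,150,60),(6,255,255),4,(165,260,130,250)):print(b,F(at(t,*b[0],.07)))
h=cv2.cvtColor(r['color'],cv2.COLOR_RGB2HSV)
cv2.imwrite('pics/w4.png',r['color'][:,:,::-1])
E
```

```text
t: 10.8
eef_pos: [0.6954, 0.1281, 0.0766]
tool_rot: [0.002, 1.0, -0.026, -0.0]
contact_force: [-0.0, -7.5, 0.9]
gripper_width: -0.001
grasp_force: 3.2
t: 11.5
eef_pos: [0.5815, 0.0384, 0.1498]
tool_rot: [-0.0, 1.0, -0.025, 0.001]
contact_force: [-0.0, 0.5, 0.4]
gripper_width: 0.584
grasp_force: 0.0
tcp [ 13.4 -63. ] 0.14935356370617298
([222.7, 143.0], 7, [222, 142, 3, 3]) [133.9  41.6]
([213.1, 214.2], 96, [208, 209, 11, 11]) [-79.5  48.5]
([213.0, 235.0], 9, [212, 234, 3, 3]) [-138.2   42.8]
```

View pics/w4.png

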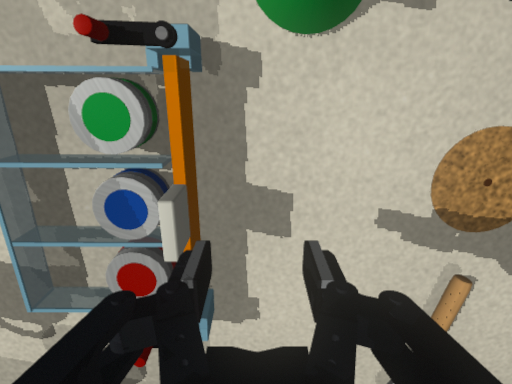

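Both knobs are now at y of about +42, so both buttons are aside. The tab's top face is centred at about (170,224).

Run:
```python
from h import *
r=wrist();o=bot.get_obs()
print('tab',F(at(r,170,224,.086)),'panel edges',F(at(r,165,57,.044)),F(at(r,188,57,.044)),'pivfar',F(at(r,164,34,.057)),'tcp',F(o['eef_pos']),o['eef_pos'][2],o['gripper_width'])
```

```text
tab [ 7.8 -1.1] panel edges [122.3   3.4] [122.4 -13.5] pivfar [135.3  -1.1] tcp [ 13.5 -62.8] 0.14911613644246052 0.5872375433590372
```

```bash
python3 -m inch '[[-0.005,-0.031,0,0],[-0.005,-0.031,0,0],[0,0,0,0],[0,0,0.03,0],[0,0,0.03,0],[0,0,0.023,0],[0,0,0,0]]'
python3 -m inch '[[0,0,0,0],[0,0,0,0],[0,0,0,0],[0,0,0,0],[0,0,0,0],[0,0,0,0]]' 0 40
```

```text
t: 12.35
eef_pos: [0.5726, 0.1012, 0.0627]
tool_rot: [0.001, 1.0, -0.024, -0.003]
contact_force: [-1.0, -0.4, 0.3]
gripper_width: 0.586
grasp_force: 0.0
t: 12.95
eef_pos: [0.5759, 0.1014, 0.0676]
tool_rot: [-0.0, 1.0, -0.025, 0.001]
contact_force: [-0.1, 0.6, 6.2]
gripper_width: 0.129
grasp_force: 45.6
```

```bash
python3 -m inch '[[0,0,-0.01,0],[0,0,-0.015,0],[0,0,-0.02,0],[0,0,-0.02,0],[0,0,-0.02,0],[0,0,-0.02,0],[0,0,0,0]]'
```

```text
t: 13.65
eef_pos: [0.5764, 0.1013, 0.1749]
tool_rot: [-0.001, 1.0, -0.025, 0.003]
contact_force: [0.5, -0.2, -1.7]
gripper_width: 0.134
grasp_force: 44.5
```

The panel is lifted: the force reads 1.7 N, which matches its weight. I'll carry it past the mat, to y of about -0.33.

```bash
python3 -m inch '[[-0.005,0.015,0,0],[-0.005,0.03,0,0],[-0.005,0.04,0,0],[0,0.045,0,0],[0,0.045,0,0],[0,0.045,0,0],[0,0.045,0,0],[0,0.045,0,0],[0,0.045,0,0],[0,0.04,0,0],[0,0.025,0,0],[0,0.012,0,0]]'
python3 -m inch '[[0,0,0,0],[0,0,0,0],[0,0,0.02,0],[0,0,0.03,0],[0,0,0.03,0],[0,0,0.015,0],[0,0,0.004,0],[0,0,0,0],[0,0,0,0]]'
```

```text
t: 14.85
eef_pos: [0.5353, -0.3337, 0.1696]
tool_rot: [0.0, 1.0, -0.027, -0.002]
contact_force: [0.1, -0.7, -2.5]
gripper_width: 0.135
grasp_force: 44.4
t: 15.75
eef_pos: [0.5396, -0.3298, 0.0736]
tool_rot: [0.0, 1.0, -0.024, 0.001]
contact_force: [0.2, 0.2, -2.0]
gripper_width: 0.133
grasp_force: 44.3
```

Still hanging, about 5 mm above the shelf. I'll lower it to contact, then release.

```bash
python3 -m inch '[[0,0,0.003,0],[0,0,0.003,0],[0,0,0.001,0],[0,0,0,0],[0,0,0,0]]'
```

```text
t: 16.25
eef_pos: [0.5392, -0.33, 0.0676]
tool_rot: [0.0, 1.0, -0.025, 0.001]
contact_force: [-3.9, 3.2, 12.9]
gripper_width: 0.131
grasp_force: 46.7
```

```bash
python3 -m inch '[[0,0,-0.001,0],[0,0,0,0],[0,0,0,0],[0,0,0,0]]' 0.05
python3 -m inch '[[0,0,-0.02,0],[0,0,-0.04,0],[0,0,-0.04,0],[0,0,-0.04,0],[0,-0.04,0,0],[0,-0.045,0,0],[0,-0.045,0,0],[0,-0.045,0,0],[0,0,0,0]]' 0.0854
python3 - <<'E'
from h import *
r=wrist('w5');s=bot.read_camera('side');o=bot.get_obs();print(o['eef_pos'],F(o['eef_pos']))
cv2.imwrite('pics/m5.png',np.hstack([cv2.resize(s['color'],(400,300)),cv2.resize(r['color'],(400,300))])[:,:,::-1])
t=bot.read_camera('top')
for n,lo,hi in(('amber',(8,180,60),(20,255,255)),('red',(0,150,60),(6,255,255)),('blue',(105,170,60),(125,255,255))):print(n,[(b,F(at(t,*b[0],.04))) for b in blobs(t['color'],lo,hi,15,(165,420,130,250))])
E
```

```text
t: 16.65
eef_pos: [0.5384, -0.3298, 0.0661]
tool_rot: [-0.0, 1.0, -0.025, -0.0]
contact_force: [-0.1, 0.0, 0.2]
gripper_width: 0.586
grasp_force: 0.0
t: 17.55
eef_pos: [0.5479, -0.1468, 0.2064]
tool_rot: [-0.002, 1.0, -0.019, 0.0]
contact_force: [0.4, -0.1, 0.2]
gripper_width: 1.001
grasp_force: 0.0
[ 0.5472384  -0.15374205  0.20625162] [ -12.2 -258.1]
amber []
red [(([213.1, 214.3], 93, [208, 209, 11, 11]), array([-75.5,  52. ]))]
blue [(([216.0, 190.2], 85, [211, 186, 11, 10]), array([-3.3, 50.7]))]
```

View pics/m5.png

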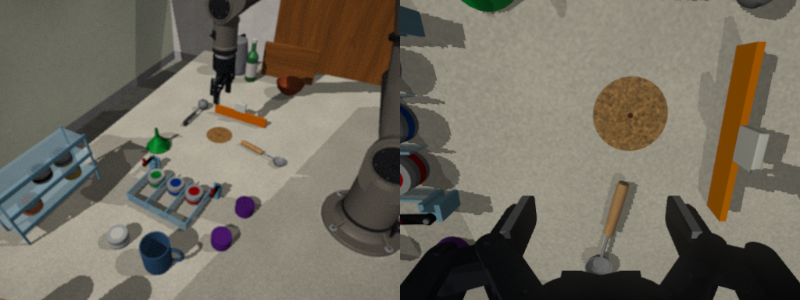

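The panel stands released at y of about -0.33. The mat is free, and the red tin is still at frame (-75, 51). Next I go above the tin.

```bash
python3 -m inch '[[-0.01,-0.045,0,0],[-0.01,-0.045,0,0],[-0.01,-0.045,0,0],[-0.01,-0.045,0,0],[-0.01,-0.045,0,0],[-0.01,-0.045,0,0],[-0.003,-0.03,0,0],[0,-0.01,0,0],[0,0,0,0],[0,0,0,0]]'
python3 - <<'E'
from h import *
r=wrist();o=bot.get_obs();print(F(o['eef_pos']),o['eef_pos'][2],o['tool_rot'])
for b in blobs(r['color'],(0,150,60),(6,255,255),15):print(b,F(at(r,*b[0],.04)))
E
```

```text
t: 18.7
eef_pos: [0.5001, 0.1553, 0.2059]
tool_rot: [0.001, 1.0, -0.026, -0.0]
contact_force: [0.3, -1.2, -0.4]
gripper_width: 1.001
grasp_force: 0.0
[-74.4  48. ] 0.20587679131772488 [ 6.40895931e-04  9.99647417e-01 -2.65442085e-02 -1.88982018e-04]
([253.7, 175.5], 953, [237, 159, 35, 34]) [-72.8  50.1]
([261.2, 241.4], 180, [256, 232, 12, 20]) [-150.4   42.1]
```

```bash
python3 -m inch '[[0,-0.002,0.04,0],[0,0,0.04,0],[0,0,0.04,0],[0,0,0.03,0],[0,0,0.02,0],[0,0,0.01,0],[0,0,0.005,0],[0,0,0,0],[0,0,0,0]]'
```

```text
t: 19.65
eef_pos: [0.5004, 0.1597, 0.0222]
tool_rot: [-0.0, 1.0, -0.025, 0.001]
contact_force: [0.3, 0.1, -0.1]
gripper_width: 1.007
grasp_force: 0.0
```

```bash
python3 -m inch '[[0,0,0,0],[0,0,0,0],[0,0,0,0],[0,0,0,0],[0,0,0,0]]' 0.05 20
```

```text
t: 20.15
eef_pos: [0.5001, 0.1598, 0.0222]
tool_rot: [-0.0, 1.0, -0.025, 0.001]
contact_force: [-1.3, -1.7, 5.6]
gripper_width: 0.694
grasp_force: 20.3
```

```bash
python3 -m inch '[[0,0.008,0,0],[0,0.015,0,0],[0,0.02,0,0],[0,0.02,0,0],[0,0.02,0,0],[0,0.02,0,0],[0,0.015,0,0],[0,0,0,0]]'
python3 -m inch '[[0.004,0.012,0,0],[0.009,0.022,0,0],[0.009,0.025,0,0],[0.009,0.025,0,0],[0.009,0.025,0,0],[0.009,0.025,0,0],[0.009,0.025,0,0],[0.009,0.022,0,0],[0.009,0.02,0,0],[0.005,0.012,0,0],[0,0,0,0],[0,0,0,0]]'
```

```text
t: 20.95
eef_pos: [0.4946, 0.0386, 0.0222]
tool_rot: [0.001, 1.0, -0.026, 0.001]
contact_force: [0.8, -4.6, 9.7]
gripper_width: 0.69
grasp_force: 22.1
t: 22.15
eef_pos: [0.5647, -0.1779, 0.0223]
tool_rot: [0.001, 1.0, -0.026, 0.001]
contact_force: [2.5, -3.5, 6.2]
gripper_width: 0.691
grasp_force: 21.9
```

```bash
python3 -m inch '[[0.003,0.007,0,0],[0.002,0.006,0,0],[0,0,0,0],[0,0,0,0]]'
python3 -m inch '[[0,0,0,0],[0,0,0,0],[0,0,0,0],[0,0,0,0]]' 0.0854
python3 -m inch '[[0,0,-0.02,0],[0,0,-0.04,0],[0,0,-0.04,0],[0,0,-0.04,0],[0,0,-0.04,0],[-0.04,0,0,0],[-0.04,0,0,0],[0,0,0,0],[0,0,0,0],[0,0,0,0]]'
python3 - <<'E'
from h import *
r=wrist();t=bot.read_camera('top');s=bot.read_camera('side')
for b in blobs(r['color'],(0,150,60),(6,255,255),60):print(b,at(r,*b[0],.04))
for b in blobs(t['color'],(0,150,60),(6,255,255),4,(165,420,120,250)):print(b,at(t,*b[0],.04))
cv2.imwrite('pics/m6.png',np.hstack([cv2.resize(s['color'],(400,300)),cv2.resize(r['color'],(400,300))])[:,:,::-1])
E
```

```text
t: 22.55
eef_pos: [0.5685, -0.1885, 0.0222]
tool_rot: [-0.0, 1.0, -0.025, 0.001]
contact_force: [-0.6, 3.2, 8.4]
gripper_width: 0.692
grasp_force: 22.0
t: 22.95
eef_pos: [0.5679, -0.1885, 0.0209]
tool_rot: [0.0, 1.0, -0.025, -0.0]
contact_force: [0.4, -0.1, 0.6]
gripper_width: 1.0
grasp_force: 0.0
t: 23.95
eef_pos: [0.4896, -0.1842, 0.2014]
tool_rot: [-0.0, 1.0, -0.025, 0.001]
contact_force: [0.1, -0.2, 0.8]
gripper_width: 0.999
grasp_force: 0.0
([257.4, 95.7], 1285, [238, 75, 40, 42]) [ 0.57057227 -0.18979417  0.04      ]
([222.7, 143.0], 7, [222, 142, 3, 3]) [0.71809951 0.14138782 0.04      ]
([332.1, 195.1], 98, [327, 190, 11, 11]) [ 0.56671963 -0.18836278  0.04      ]
([213.0, 235.0], 9, [212, 234, 3, 3]) [0.43893378 0.15630733 0.04      ]
```

View pics/m6.png

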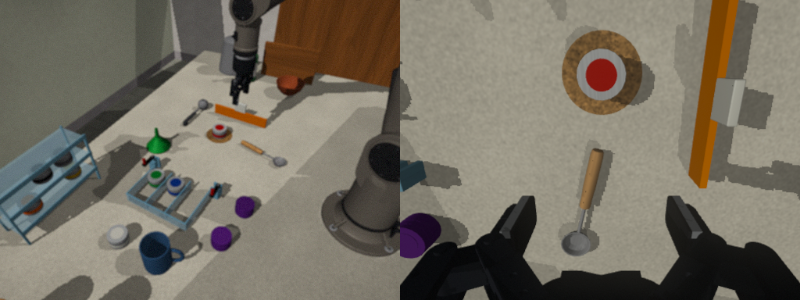

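The red-dot tin stands centred on the mat, within a few mm, and the panel stands released. Both buttons are aside, and the gripper is clear.

```bash
python3 -c "
from station import bot
print(bot.hand_in())"
```

```text
the job is handed in; nothing more can be done
None
```

I handed the job in at about 24 s. By the last pictures, both buttons are swung aside, the panel stands released past the mat, and the red-dot tin is upright within a few mm of the mat's centre; no verdict was returned.

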